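Dock a sample-tube rack in the analyser's loading lane

TASK

Take the loose tube rack, keeping it upright, set it on the analyser's loading deck in front of the guides with its nose towards the machine, and slide it between the guides into the lane until the catch clicks and holds it against the spring plunger. Push gently: do not ram the rack or lean on it once it is home. Leave it latched, and leave the other things on the bench alone.

Things in the scene. Friction and masses are not known exactly. Their poses are not given: they have to be found in the camera images.
- loader: Fixed benchtop analyser with its loading dock. Origin: on the bench under the middle of the lane's mouth; x runs along the lane towards the machine (push direction), y left of that, z up. In this frame, mm: a flat deck 20 high spans x -210 to 176, y -85 to 85; its part before the guides, x below -60, is the apron. The casing, up to 245 high, starts at x 178.
- mouth (a point): Centre of the lane's mouth, on the deck; axes as the loader's. Before it two upright funnel guides, 13 mm high, 6 thick, close from 80 mm apart (60 mm before this point) to 31.6 mm apart here. Behind it straight rails 31.6 apart form the lane; lips over it, 9.5 above the deck and 24.4 apart, from 5 to 73 mm behind the mouth, stop tipping, so a rack can only slide in from here.
- lane_end (a point): Point in the lane, on the deck, 116 mm behind the mouth; axes as the loader's. Near it stands an end block with a spring plunger facing the mouth (axis 16 mm above the deck, 12 across) and a spring catch on the +y side. The block is clamped where the fitter set it and is not measured: the free plunger's face lies anywhere from 14 mm before to 14 mm behind this point.
- plunger (a joint): Travel of the spring plunger, m: 0 free, 0.006 solid. It pushes back with 1.5 N, plus 1.8 N per mm. At about 0.003 the catch snaps into the rack's side notch and holds it there. Pushing takes 0 to 2 N in the guides, 2 to 5 N at the catch's ramp (nose 26 mm before the plunger), 7 to 10 N up to the snap and about 12 N when the plunger is nearly solid. Rack on dock: never over 22 N.
- rack: Loose single-row tube rack, 0.12 to 0.23 kg, tubes fixed in it. Origin: centre of its underside; x axis to its rounded nose (end at x +52 mm), z up. Block 104 long, 22 wide, 55 high, to be gripped across; foot 30 wide, 8 high, with side notches at x 14 to 36. Five places 20 apart, four with capped tubes up to 86 above the underside, the one nearest the tail empty.
- rack_tab (a point): Centre of the flat end face of the rack's solid tail tab, where it is pushed: 66 mm behind the rack's origin, 28 mm above its underside; axes as the rack's. The tab is 18 mm wide, 16 high (20 to 36 above the underside) and sticks out 14 mm from the block.
- reagent: Bystander: reagent bottle, 54 mm across, 100 mm tall. Origin: centre of its underside.
- block_rack: Bystander: two-row block rack with tubes, 62 x 110 mm, 82 mm tall. Origin: centre of its underside.
- jar: Bystander: low lidded jar, 52 mm across, 50 mm tall. Origin: centre of its underside.
Mind the look-alikes: they are no part of the job. Of the things that look like the rack, the smallest one is meant.

How it is judged:
By the outcome, as a careful person would: the job done as asked, in the order asked, and still so for the second after the job is handed in, with the robot touching nothing.
It also fails if it takes over 54 s, if anything falls off the work surface, if the arm or the gripper's body presses on something with over 40 N, if the wrist force passes 120 N, or if a joint passes its speed limit or range.

ROBOT

A 6-joint arm with a two-finger parallel gripper is mounted at the origin on the work surface. World frame = base frame: x ahead of the robot, y to its left, z up, the work surface at z = 0. Lengths are in m, angles in rad, forces in N, time in s.
With the tool pointing down it reaches from about 0.35 to 0.975 m from the base axis. Payload 4.9 kg.
Tool frame: the origin (TCP) lies on the centre line of the jaws, within the pads' length; the fingertips stand 14 mm ahead of it and the grasp point (between the pads) lies 5 mm behind it; x points along the fingers, z is the direction in which the jaws open and shut, and the axes are right-handed (so a half turn about x gives the same grasp; the last joint's range is limited). The gripper opens to 85 mm and grips with 20 to 120 N. Pads are 22 mm wide; open, the fingers measure 114 mm over their backs; the gripper's body (76 mm by 85 mm) begins 54 mm behind the grasp point. The pads swing forward as they close: fully open they stand 13 mm farther back than shut.
Start: joints at [-1.365, 0.053, 1.613, -0, 1.476, -0.119], TCP at [0.199, -0.592, 0.245] pointing down, gripper open.
Joint ranges: [-3.01, 3.01], [-1.01, 2.22], [0.06, 2.58], [-1.02, 4.17], [0.09, 2.62], [-3.14, 3.14]. Speed limits (rad/s): [2.57, 2.57, 3.14, 3.14, 3.14, 3.14].

INTERFACE

Orientations are given as a rotation vector (axis times angle).
In Python, from station import ctrl gives the robot as it stands.
- The arm moves only by the tool move_arm, never from a script. Its argument "increments" is a list that holds one entry, the list of rows, each a list of 4 numbers: the shift along the tool's x, y, z in units of 25 cm (1.0 is 25 cm), then the turn about the tool's x in units of 90 degrees (1.0 is 90 degrees). A call has 1 to 20 rows; each row shifts and turns the commanded pose from where the row before left it, along the tool's axes as they then stand; what a row does not reach is not made up. A row lasts 1/12 s, in which the tool goes at most 41.7 mm and 7.16 degrees, less where a joint would pass 70% of its speed; a pose out of reach is approached as far as the arm can. A call with a number of a shift or a turn outside -1 to 1 is refused whole. A call with a gripper value outside its range is refused whole. "gripper" is the closure, from 0 (fully open) to 1 (shut), set as the call begins (left out, the last holds). The fingers move at their own pace and stop on an object; "squeeze" is the grip in N (left out, the last holds). Time passes only in rows, so rows that do not move let the fingers close. It gives the time, the measured TCP pose, the force and the opening at its end, in the units of the state.
- ctrl.get_obs(): the state, without advancing time (a new reading comes with each control period).
- ctrl.get_image(name): name is "side" or "top"; returns a dict with "pixels" (480x640x3 uint8, red, green, blue), "depth" (480x640 float32, m along the optical axis (not along the pixel's ray), 0 where there is no reading), "K" (3x3 intrinsics, pixels), "extrinsics" (4x4, takes a point from camera to world coordinates). Camera axes: x right, y up, looking along -z (the intrinsics and any distortion apply to the point x, -y, -z); pixel columns grow to the right and rows downward; lengths in m; the calibration is good to about 2 mm. A picture is of the moment at which its call begins.
- ctrl.finish_job(): hands the job in, once; it reports no verdict.
Trained networks look in the newest picture that a camera, given by its name, has taken for a name from the list of things; names that differ only in an ending like _2 or _b are one class to them, and where a whole thing is asked for, a point or a joint stands for the part that bears it (a point fixed in the world has none). Each returns a list of dicts, best first, with "score" (0 to 1); they miss things now and then, are a little off and sometimes report something else, mostly with a low value. They report only what shows in the picture. A call takes as long as a camera call. They do not tell look-alikes from the thing itself.
- ctrl.trace(camera, target): "region" (480x640 bool, what is visible of it) and "pixel" ([row, column] in pixels, amid what is visible of it).
The state is a dict: "t": time; "q": joint angles; "dq": joint speeds; "effort": joint torques, N m; "tool_pos": TCP position; "tool_rot": TCP orientation; "contact_force": force on the tool from outside, world axes, zero at the start; "wrist_torque": the same for the moment, N m; "opening": finger opening in m.
Only numpy, scipy, OpenCV 4.12 (cv2) and the standard library are available. Lean on these libraries where they do the work, as an engineer would, in place of code of your own. Each camera call takes 0.05 s, during which the arm holds its last target. There are 200 camera calls.

## Working session

There is one attempt and no reset: what is moved stays moved. The work goes in short steps, Python scripts to look and compute and a tool call to move; the robot and the scene stay as the last step left them, time stands still between calls to the robot, and variables do not carry over. Pictures are saved under pics/ and viewed, about 8 in all and at most 12, crops included, and the job is handed in when it is done.

Besides the shell and the picture viewer there is one more tool, called after "Emit:" as name(argument=value, ...), one argument or row to a line, values as JSON. move_arm: Moves the arm, as the interface text tells. Shifts and turns lie within -1 to 1; 1 stands for 25 cm of shift or 90 degrees of turn. Its arguments: {"type":"object","properties":{"increments":{"type":"array","items":{"type":"array","items":{"type":"array","items":{"type":"number","minimum":-1,"maximum":1}}}},"gripper":{"type":"number"},"squeeze":{"type":"number"}},"required":["increments"]}

```bash
ls; mkdir -p pics; cat > h.py <<'E'
import numpy as np, cv2
from station import ctrl
def grab(name):
    im=ctrl.get_image(name); 
    K,E,d=im["K"],im["extrinsics"],im["depth"]
    v,u=np.mgrid[0:480,0:640]
    P=np.stack([(u-K[0,2])/K[0,0]*d,-(v-K[1,2])/K[1,1]*d,-d],-1)@E[:3,:3].T+E[:3,3]
    P[d==0]=np.nan
    return im,P
def save(px,fn): cv2.imwrite("pics/"+fn,cv2.cvtColor(np.ascontiguousarray(px),cv2.COLOR_RGB2BGR))
E
python3 - <<'E'
from h import *
for n in("side","top"):
    im,P=grab(n); save(im["pixels"],n+"0.png"); np.savez("/tmp/"+n,P=P,px=im["pixels"])
    print(n,im["K"].tolist(),im["extrinsics"].round(3).tolist(),[k for k in im])
    for t in("rack","loader","reagent","block_rack","jar"):
        for r in ctrl.trace(n,t):
            g=r["region"]; q=P[g]; print(t,round(r["score"],2),r["pixel"],g.sum(),np.nanmedian(q,0).round(3),np.nanpercentile(q,2,0).round(3),np.nanpercentile(q,98,0).round(3))
print(ctrl.get_obs())
E
```

```text
pics
side [[519.9971031655729, 0.0, 324.7987792118704], [0.0, 519.9971031655729, 245.05674649009543], [0.0, 0.0, 1.0]] [[-0.799, 0.384, -0.463, 0.045], [-0.602, -0.495, 0.627, 0.794], [0.012, 0.779, 0.626, 0.745], [0.0, 0.0, 0.0, 1.0]] ['pixels', 'depth', 'K', 'extrinsics']
rack 0.73 [332.0, 177.2] 3862 [0.605 0.461 0.065] [0.572 0.381 0.   ] [0.645 0.534 0.122]
rack 0.63 [395.5, 353.0] 2412 [0.284 0.397 0.077] [0.258 0.298 0.004] [0.34  0.424 0.123]
rack 0.61 [342.6, 281.8] 1353 [0.452 0.36  0.052] [0.431 0.299 0.005] [0.478 0.406 0.086]
loader 0.74 [146.5, 415.1] 29046 [ 0.546 -0.274  0.123] [ 0.393 -0.586  0.005] [0.75  0.116 0.243]
reagent 0.75 [252.4, 214.2] 947 [0.725 0.259 0.053] [0.712 0.231 0.005] [0.748 0.275 0.099]
block_rack 0.81 [212.0, 256.8] 1651 [0.761 0.102 0.042] [0.741 0.037 0.001] [0.81  0.143 0.081]
jar 0.92 [266.9, 420.9] 686 [0.378 0.018 0.035] [ 0.359 -0.016 -0.001] [0.403 0.03  0.051]
top [[522.9255714382738, 0.0, 321.35512951286097], [0.0, 522.9255714382738, 247.67417308508328], [0.0, 0.0, 1.0]] [[-0.011, 0.992, -0.126, 0.433], [-1.0, -0.009, 0.019, 0.126], 
[... 711 characters left out ...]
0.015  0.018] [0.409 0.027 0.052]
{'t': 0.6, 'q': array([-1.36498493e+00,  5.27004878e-02,  1.61289799e+00, -5.95842986e-06,
        1.47599816e+00, -1.19019549e-01]), 'dq': array([-3.95757289e-04,  2.49812778e-04, -1.17802887e-04,  1.51169261e-03,
        9.08851864e-05,  7.27721124e-04]), 'effort': array([ 5.30098459e-04, -3.93403494e+01, -3.70233250e+01, -1.04667836e-04,
        6.62147922e-04, -5.63980180e-06]), 'tool_pos': array([ 0.19945156, -0.59230241,  0.24530447]), 'tool_rot': array([ 0.96666413,  1.34554748, -0.96666691]), 'contact_force': array([-0.23380937,  0.00974555, -0.27013545]), 'wrist_torque': array([-0.00184967, -0.04458958, -0.03117626]), 'opening': 0.08528435115725606}
```

View pics/side0.png

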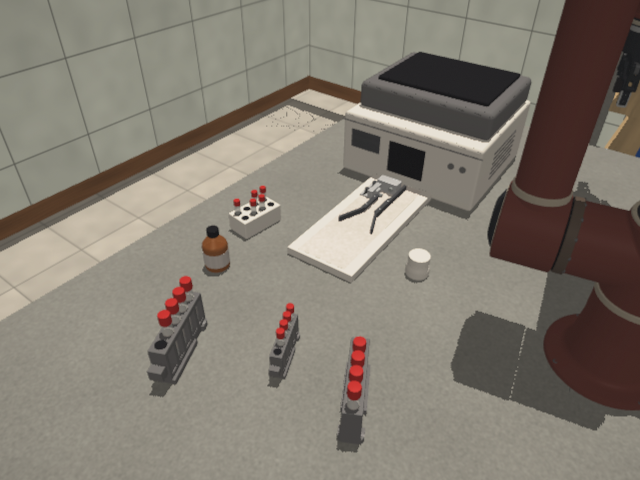

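View pics/top0.png

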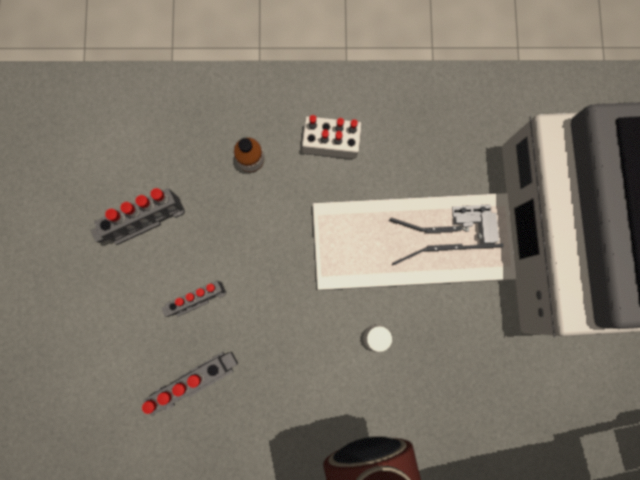

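```bash
python3 - <<'E'
from h import *
for n in("top","side"):
    D=np.load(f"/tmp/{n}.npz");P=D["P"];px=D["px"].astype(int)
    near=(abs(P[...,0]-.462)<.07)&(abs(P[...,1]-.348)<.085)
    red=near&(px[...,0]>120)&(px[...,1]<70)
    q=P[red]; print(n,"red",red.sum(),np.nanpercentile(q[:,2],[5,50,95]).round(4))
    q=q[q[:,2]>.079]; m=(q[:,:2].max(0)+q[:,:2].min(0))/2
    u,s,vt=np.linalg.svd(q[:,:2]-q[:,:2].mean(0)); d=vt[0]*np.sign(-vt[0][1]); pr=(q[:,:2]-m)@d
    print(" caps mid",m.round(4),q.mean(0).round(4),"yaw",np.degrees(np.arctan2(d[1],d[0])).round(2),"ext",pr.min().round(4),pr.max().round(4))
    for lo,hi in((.003,.012),(.02,.036),(.048,.060)):
        b=near&(P[...,2]>lo)&(P[...,2]<hi)&~red; c=P[b][:,:2].astype(np.float32)
        r=cv2.minAreaRect(c*1000); print(" slice",lo,len(c),np.round(r[0],1),np.round(r[1],1),round(r[2],1))
    # loader deck
    deck=(abs(P[...,2]-.02)<.008)&(abs(P[...,0]-.57)<.16)&(P[...,1]<.2)&(P[...,1]>-.3)&(px.min(-1)>120)
    c=(P[deck][:,:2]*1000).astype(np.float32); r=cv2.minAreaRect(c); print(" deck",len(c),np.round(r[0],1),np.round(r[1],1),round(r[2],2),cv2.boxPoints(r).round(0).tolist(), "z",np.median(P[deck][:,2]).round(4))
    cas=(P[...,2]>.06)&(P[...,2]<.2)&(abs(P[...,0]-.56)<.12)&(P[...,1]<-.2)&(P[...,1]>-.36)
    c=P[cas]; 
    if len(c)>50:
        A=np.c_[c[:,0],np.ones(len(c))]; k=np.linalg.lstsq(A,c[:,1],rcond=None)[0]; print(" casing y=",k, "normal yaw",np.degrees(np.arctan2(-1,k[0])))
top=np.load("/tmp/top.npz")["px"]
a=cv2.resize(top[185:300,305:525],None,fx=3.6,fy=3.6,interpolation=cv2.INTER_CUBIC); save(a,"deck.png")
from scipy.spatial.transform import Rotation as R
print(R.from_rotvec(ctrl.get_obs()["tool_rot"]).as_matrix().round(3))
E
```

```text
top red 213 [0.08  0.085 0.088]
 caps mid [0.4694 0.3356] [0.4695 0.335  0.0851] yaw -66.24 ext -0.0373 0.0371
 slice 0.003 276 [462.7 347.3] [138.6 167.1] 0.4
 slice 0.02 74 [462.4 350.7] [ 21.2 119.1] 24.6
 slice 0.048 409 [466.2 344.6] [ 22.6 104.2] 24.6
 deck 13946 [535.7 -63. ] [245.2 363.1] 2.71 [[405.0, 113.0], [422.0, -250.0], [667.0, -239.0], [650.0, 124.0]] z 0.0196
 casing y= [ 0.04775288 -0.31626416] normal yaw -87.26603843822352
side red 178 [0.077  0.0847 0.0866]
 caps mid [0.4669 0.3371] [0.4662 0.3375 0.0847] yaw -65.87 ext -0.0371 0.0361
 slice 0.003 168 [462.5 351. ] [104.1 124.5] 29.0
 slice 0.02 229 [458.7 353.6] [ 21.1 118.3] 23.9
 slice 0.048 388 [462.5 346.6] [ 22.6 104.4] 23.7
 deck 5790 [570.6 -74.2] [172.9 394.9] 2.67 [[475.0, 119.0], [493.0, -275.0], [666.0, -267.0], [648.0, 127.0]] z 0.0187
 casing y= [ 0.04863899 -0.31009393] normal yaw -87.2153856624099
[[-0.     0.948  0.319]
 [ 0.     0.319 -0.948]
 [-1.    -0.    -0.   ]]
```

View pics/deck.png

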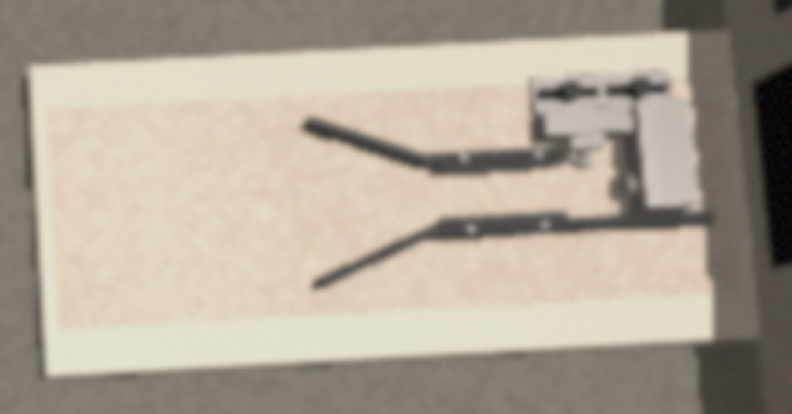

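```bash
cat > plan.py <<'E'
import numpy as np
from scipy.spatial.transform import Rotation as R
from station import ctrl
def plan(wps, obs=None):
    """wps: (x,y,z,yawdeg of tool y,nrows); prints rows per leg and the end pose with the rounding carried"""
    o=obs or ctrl.get_obs(); M=R.from_rotvec(o["tool_rot"]).as_matrix()
    print("t",o["t"],"pos",o["tool_pos"].round(4),"tilt",M[:,0].round(3),"F",o["contact_force"].round(1),"open",round(o["opening"],4),"q",o["q"].round(2))
    p=o["tool_pos"].copy(); a=np.degrees(np.arctan2(M[1,1],M[0,1])); print("yaw",round(a,2))
    for x,y,z,yaw,n in wps:
        for i in range(n):
            k=n-i; c,s=np.cos(np.radians(a)),np.sin(np.radians(a))
            d=(np.array([x,y,z])-p)/k
            r=np.array([-d[2],d[0]*c+d[1]*s,d[0]*s-d[1]*c])/.25
            r=np.r_[r,-(yaw-a)/k/90].round(4); print("[%g,%g,%g,%g],"%tuple(r),end="")
            v=r*.25; p=p+np.array([v[1]*c+v[2]*s,v[1]*s-v[2]*c,-v[0]]); a-=r[3]*90
        print("  ->",p.round(4),round(a,2))
E
python3 - <<'E'
from h import *
from plan import plan
for n in("top","side"):
    P=np.load(f"/tmp/{n}.npz")["P"]; px=np.load(f"/tmp/{n}.npz")["px"].astype(int)
    f=np.radians(-87.25); X=np.array([np.cos(f),np.sin(f)]);Y=np.array([-X[1],X[0]])
    o=np.array([.5714,-.0868]); L=np.stack([(P[...,:2]-o)@X,(P[...,:2]-o)@Y],-1)*1000
    g=(P[...,2]>.026)&(P[...,2]<.04)&(abs(L[...,1])<60)&(px.max(-1)<110)
    for a in range(-70,90,10):
        s=g&(L[...,0]>a)&(L[...,0]<a+10); l=L[s][:,1]
        if len(l): print(n,a,len(l),"lo",np.percentile(l[l<0],[5,50,95]).round(1) if (l<0).any() else 0,"hi",np.percentile(l[l>0],[5,50,95]).round(1) if (l>0).any() else 0)
    b=(P[...,2]>.03)&(P[...,2]<.06)&(abs(L[...,1])<6)&(L[...,0]>60)&(L[...,0]<150); 
    print("endblock x",np.percentile(L[b][:,0],[1,10,50]) if b.any() else 0)
    e=(abs(P[...,2]-.02)<.006)&(px.min(-1)>110)
    for lab,m,k in(("front",abs(L[...,1])<70,0),("sides",abs(L[...,0]+110)<60,1)):
        l=L[e&m&(abs(L[...,0])<230)&(abs(L[...,1])<110)][:,k]; print(lab,np.percentile(l,[.3,99.7]).round(1))
plan([(.2,-.592,.34,18.5,3),(.42,0,.34,18.5,17),(.464,.3455,.16,114,14)])
E
```

```text
top -60 19 lo [-41.2 -39.7 -37.8] hi [40.9 42.5 44.4]
top -50 21 lo [-37.7 -36.1 -34.3] hi [36.2 39.3 41.7]
top -40 17 lo [-33.9 -31.3 -29.8] hi [32.8 35.4 37.1]
top -30 20 lo [-29.4 -27.7 -25.9] hi [28.7 30.5 33.6]
top -20 21 lo [-25.6 -24.  -22.6] hi [24.1 27.3 30.2]
top -10 21 lo [-22.2 -21.  -19. ] hi [20.2 23.2 26.1]
top 0 29 lo [-19.8 -17.8 -14.1] hi [16.2 19.5 21.8]
top 10 52 lo [-20.2 -16.5 -12.7] hi [14.8 18.3 22.7]
top 20 37 lo [-20.5 -17.3 -13. ] hi [14.6 16.9 20.8]
top 30 43 lo [-19.6 -17.1 -13.9] hi [15.4 18.4 21.4]
top 40 44 lo [-20.5 -16.2 -13. ] hi [14.5 18.  21.2]
top 50 46 lo [-18.9 -15.2 -12.8] hi [14.3 18.3 22.3]
top 60 41 lo [-19.5 -15.4 -13.2] hi [15.4 22.3 39.6]
top 70 42 lo [-20.1 -18.  -13.8] hi [17.8 23.1 54.6]
top 80 40 lo [-20.8 -18.5 -16.7] hi [25.9 52.6 57.7]
endblock x [106.02860169 108.23508462 121.61206724]
front [-206.   154.1]
sides [-82.   86.9]
side -70 4 lo [-45.4 -45.4 -45.4] hi [39.  40.9 41.3]
side -60 16 lo [-45.1 -42.8 -41. ] hi [35.8 38.9 42. ]
side -50 18 lo [-40.9 -40.  -39.3] hi [30.6 35.3 39.8]
side -40 16 lo [-37.8 -35.8 -34.9] hi [27.
[... 1181 characters left out ...]
.1156,0],[0,0.0933,-0.1157,0],[0,0.0933,-0.1156,0],[0,0.0933,-0.1157,0],[0,0.0933,-0.1156,0],[0,0.0933,-0.1157,0],[0,0.0933,-0.1156,0],[0,0.0933,-0.1157,0],[0,0.0932,-0.1156,0],[0,0.0933,-0.1157,0],  -> [0.42 0.   0.34] 18.5
[0.0514,0.0432,-0.0896,-0.0758],[0.0514,0.0536,-0.0838,-0.0758],[0.0514,0.0632,-0.0769,-0.0758],[0.0514,0.0719,-0.0688,-0.0758],[0.0514,0.0795,-0.0598,-0.0758],[0.0514,0.0861,-0.05,-0.0758],[0.0515,0.0914,-0.0394,-0.0758],[0.0514,0.0954,-0.0282,-0.0758],[0.0515,0.0981,-0.0167,-0.0758],[0.0514,0.0994,-0.0049,-0.0758],[0.0515,0.0993,0.0069,-0.0758],[0.0514,0.0977,0.0186,-0.0758],[0.0515,0.0949,0.0301,-0.0757],[0.0514,0.0906,0.0412,-0.0758],  -> [0.464  0.3455 0.16  ] 114.0
```

Emit:
move_arm(
  increments=[
    [[-0.126,0,0,0],[-0.126,0,0,0],[-0.126,0,0,0],[0,0.0933,-0.1157,0],[0,0.0933,-0.1157,0],[0,0.0933,-0.1157,0],[0,0.0933,-0.1157,0],[0,0.0933,-0.1157,0],[0,0.0933,-0.1157,0],[0,0.0933,-0.1157,0],[0,0.0933,-0.1157,0],[0,0.0933,-0.1157,0],[0,0.0933,-0.1157,0],[0,0.0933,-0.1157,0],[0,0.0933,-0.1157,0],[0,0.0933,-0.1157,0],[0,0.0933,-0.1157,0],[0,0.0933,-0.1157,0],[0,0.0933,-0.1157,0],[0,0.0933,-0.1157,0]],
  ],
  gripper=0,
)

```text
t: 2.27
tool_pos: [0.4185, 0.0022, 0.3403]
tool_rot: [0.967, 1.344, -0.966]
contact_force: [1.5, -0.0, 0.9]
opening: 0.0851
```

Emit:
move_arm(
  increments=[
    [[0.051,0.043,-0.09,-0.0758],[0.051,0.0536,-0.084,-0.0758],[0.051,0.063,-0.077,-0.0758],[0.051,0.072,-0.069,-0.0758],[0.051,0.0795,-0.06,-0.0758],[0.051,0.086,-0.05,-0.0758],[0.051,0.0914,-0.0394,-0.0758],[0.051,0.0954,-0.028,-0.0758],[0.051,0.098,-0.0167,-0.0758],[0.051,0.0994,-0.005,-0.0758],[0.051,0.0993,0.007,-0.0758],[0.051,0.0977,0.0186,-0.0758],[0.051,0.095,0.03,-0.0758],[0.051,0.0906,0.041,-0.0758],[0,0,0,0],[0,0,0,0]],
  ],
)

```text
t: 3.6
tool_pos: [0.4607, 0.3464, 0.1601]
tool_rot: [-0.332, 1.548, 0.33]
contact_force: [-0.1, -0.3, 1.1]
opening: 0.0853
```

```bash
python3 -c "
from plan import plan
plan([(.464,.3455,.10,114,3),(.464,.3455,.04,114,4)])"
```

```text
t 3.6 pos [0.4607 0.3464 0.1601] tilt [-0.002 -0.002 -1.   ] F [-0.1 -0.3  1.1] open 0.0853 q [ 0.52  0.01  1.81 -0.    1.33  0.09]
yaw 114.16
[0.0802,-0.0029,0.0034,0.0006],[0.0801,-0.0029,0.0035,0.0006],[0.0802,-0.0029,0.0035,0.0006],  -> [0.464  0.3455 0.1   ] 114.0
[0.06,0,-0,-0],[0.06,0,-0,-0],[0.06,0,-0,-0],[0.06,0,-0,-0],  -> [0.464  0.3455 0.04  ] 114.0
```

Emit:
move_arm(
  increments=[
    [[0.08,-0.003,0.0035,0],[0.08,-0.003,0.0035,0],[0.08,-0.003,0.0035,0],[0.06,0,0,0],[0.06,0,0,0],[0.06,0,0,0],[0.06,0,0,0],[0,0,0,0],[0,0,0,0]],
  ],
)

```text
t: 4.35
tool_pos: [0.4647, 0.3441, 0.0415]
tool_rot: [-0.329, 1.546, 0.329]
contact_force: [0.6, -0.5, 0.7]
opening: 0.0857
```

Emit:
move_arm(
  increments=[
    [[0,0,0,0],[0,0,0,0],[0,0,0,0],[0,0,0,0],[0,0,0,0],[0,0,0,0],[0,0,0,0],[0,0,0,0],[0,0,0,0],[0,0,0,0],[0,0,0,0],[0,0,0,0]],
  ],
  gripper=1,
  squeeze=30,
)

```text
t: 5.35
tool_pos: [0.4651, 0.3452, 0.0419]
tool_rot: [-0.33, 1.545, 0.33]
contact_force: [-0.3, 0.8, 5.9]
opening: 0.0214
```

```bash
python3 -c "
from plan import plan
plan([(.465,.345,.14,114,4),(.5645,.035,.14,92.75,12),(.5645,.035,.082,92.75,4)])"
```

```text
t 5.35 pos [0.4651 0.3452 0.0419] tilt [ 0.001  0.    -1.   ] F [-0.3  0.8  5.9] open 0.0214 q [0.51 0.16 1.86 0.   1.12 0.09]
yaw 114.12
[-0.0981,-0.0002,-0.0002,0.0003],[-0.0981,-0.0002,-0.0002,0.0003],[-0.0981,-0.0001,-0.0001,0.0004],[-0.098,-0.0002,-0.0002,0.0003],  -> [0.465 0.345 0.14 ] 114.0
[-0,-0.1079,-0.0117,0.0197],[-0,-0.1082,-0.0084,0.0197],[-0,-0.1084,-0.005,0.0197],[-0,-0.1085,-0.0017,0.0197],[-0,-0.1085,0.0017,0.0197],[-0,-0.1084,0.005,0.0197],[-0,-0.1082,0.0084,0.0197],[-0,-0.1079,0.0117,0.0196],[-0,-0.1075,0.015,0.0197],[-0,-0.1069,0.0184,0.0196],[-0,-0.1064,0.0216,0.0197],[-0,-0.1056,0.025,0.0196],  -> [0.5645 0.035  0.14  ] 92.75
[0.058,0,-0,0],[0.058,0,-0,0],[0.058,0,-0,0],[0.058,0,-0,0],  -> [0.5645 0.035  0.082 ] 92.75
```

Emit:
move_arm(
  increments=[
    [[-0.05,0,0,0],[-0.1,0,0,0],[-0.1,0,0,0],[-0.1,0,0,0],[-0.042,0,0,0],[0,-0.108,-0.0117,0.0197],[0,-0.108,-0.0084,0.0197],[0,-0.108,-0.005,0.0197],[0,-0.108,-0.0017,0.0197],[0,-0.108,0.0017,0.0197],[0,-0.108,0.005,0.0197],[0,-0.108,0.0084,0.0197],[0,-0.108,0.0117,0.0197],[0,-0.107,0.015,0.0197],[0,-0.107,0.0184,0.0197],[0,-0.106,0.0216,0.0197],[0,-0.106,0.025,0.0197],[0,0,0,0],[0,0,0,0],[0,0,0,0]],
  ],
)

```text
t: 7.02
tool_pos: [0.564, 0.036, 0.1384]
tool_rot: [-0.038, 1.572, 0.039]
contact_force: [-0.2, -0.2, -1.1]
opening: 0.0213
```

```bash
cat > meas.py <<'E'
from h import *
def meas(tag,pic=None,below=.085):
    f=np.radians(-87.25); X=np.array([np.cos(f),np.sin(f)]);Y=np.array([-X[1],X[0]]); o=np.array([.570,-.0868])
    for n in("top","side"):
        im,P=grab(n); px=im["pixels"].astype(int)
        L=np.concatenate([np.stack([(P[...,:2]-o)@X,(P[...,:2]-o)@Y],-1),P[...,2:]],-1)*1000
        red=(px[...,0]>110)&(px[...,1]<60)&(px[...,2]<60)&(abs(L[...,1])<60)&(L[...,0]<130)&(L[...,0]>-260)
        q=L[red]; 
        if len(q)>15:
            zt=np.percentile(q[:,2],95); q=q[q[:,2]>zt-7]
            r=cv2.fitLine(q[:,:2].astype(np.float32),cv2.DIST_HUBER,0,.01,.01).ravel(); yaw=np.degrees(np.arctan(r[1]/r[0]))
            print(tag,n,"caps",len(q),"ztop",zt.round(1),"x",q[:,0].min().round(1),q[:,0].max().round(1),"ymean",q[:,1].mean().round(1),"ymid",((q[:,1].max()+q[:,1].min())/2).round(1),"yaw rel lane",round(yaw,2))
        g=(L[...,2]>26)&(L[...,2]<40)&(px.max(-1)<110)&(L[...,0]>-55)&(L[...,0]<60)&(abs(L[...,1])<50)
        lo,hi=L[g&(L[...,1]<0)],L[g&(L[...,1]>0)]
        ml=lambda a:[np.median(a[(a[:,0]>x)&(a[:,0]<x+10)][:,1]).round(1) if ((a[:,0]>x)&(a[:,0]<x+10)).any() else None for x in range(10,60,10)]
        print("  rails lo",ml(lo),"hi",ml(hi))
        if pic and n in pic: save(im["pixels"],f"{tag}_{n}.png")
        np.savez(f"/tmp/{tag}_{n}",L=L,px=im["pixels"])
E
python3 -c "
from meas import *; meas('carry','top')
from plan import plan
plan([(.5645,.035,.082,92.75,4)])"
```

```text
carry top caps 189 ztop 456.5 x -184.6 -70.4 ymean -28.3 ymid -29.1 yaw rel lane -4.57
  rails lo [None, None, np.float64(-17.4), np.float64(-15.0), np.float64(-15.4)] hi [None, None, np.float64(19.5), np.float64(19.8), np.float64(19.7)]
carry side caps 26 ztop 181.9 x -151.0 -126.5 ymean -5.4 ymid -6.0 yaw rel lane 4.31
  rails lo [np.float64(-21.1), np.float64(-20.7), np.float64(-19.0), np.float64(-19.7), np.float64(-20.0)] hi [np.float64(17.0), np.float64(14.9), np.float64(17.1), np.float64(14.3), np.float64(18.5)]
t 7.1167 pos [0.564  0.0367 0.1388] tilt [-0.001  0.    -1.   ] F [ 0.4  0.4 -1. ] open 0.0218 q [-0.07  0.    1.85  0.    1.29 -0.12]
yaw 92.91
[0.0568,-0.0017,0.0004,0.0005],[0.0567,-0.0017,0.0004,0.0004],[0.0568,-0.0017,0.0003,0.0005],[0.0567,-0.0017,0.0004,0.0004],  -> [0.5645 0.035  0.082 ] 92.75
```

View pics/carry_top.png

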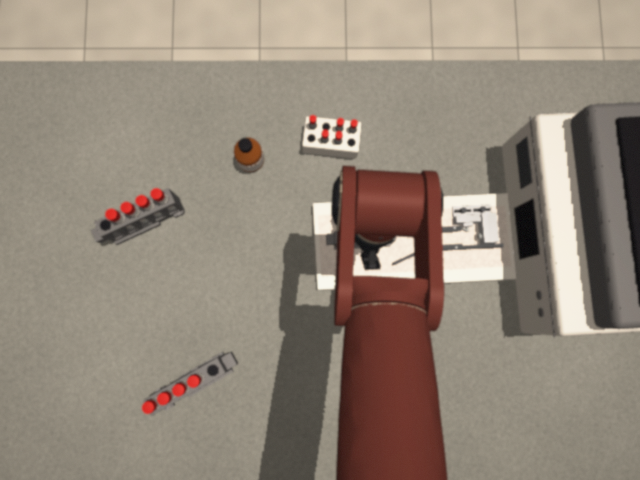

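Emit:
move_arm(
  increments=[
    [[0.06,-0.002,0.0005,0.0005],[0.08,-0.002,0.0005,0.0005],[0.08,-0.002,0.0005,0.0005],[0.05,0,0,0],[0.02,0,0,0],[0.005,0,0,0],[0.002,0,0,0],[0.002,0,0,0],[0,0,0,0],[0,0,0,0],[0,0,0,0]],
  ],
)

```text
t: 8.03
tool_pos: [0.5657, 0.0342, 0.0654]
tool_rot: [-0.037, 1.569, 0.037]
contact_force: [-0.5, 0.5, -1.5]
opening: 0.0214
```

Emit:
move_arm(
  increments=[
    [[0.002,0,0,0],[0.002,0,0,0],[0.002,0,0,0],[0.002,0,0,0],[0.002,0,0,0],[0.002,0,0,0],[0,0,0,0],[0,0,0,0]],
  ],
)

```text
t: 8.7
tool_pos: [0.5653, 0.0343, 0.0619]
tool_rot: [-0.037, 1.57, 0.037]
contact_force: [-0.8, 0.0, 2.7]
opening: 0.0217
```

Emit:
move_arm(
  increments=[
    [[0,0,0,0],[0,0,0,0],[0,0,0,0],[0,0,0,0],[0,0,0,0],[0,0,0,0],[0,0,0,0],[0,0,0,0]],
  ],
  gripper=0,
)

```text
t: 9.37
tool_pos: [0.5651, 0.0343, 0.0615]
tool_rot: [-0.037, 1.57, 0.037]
contact_force: [1.0, 0.4, 0.4]
opening: 0.0854
```

Emit:
move_arm(
  increments=[
    [[-0.03,0,0,0],[-0.07,0,0,0],[-0.1,0,0,0],[-0.1,0,0,0],[-0.08,0,0,0],[0,0.1,0,0],[0,0.14,0,0],[0,0.14,0,0],[0,0.14,0,0],[0,0.14,0,0],[0,0.14,0,0],[0,0,0,0]],
  ],
)

```text
t: 10.37
tool_pos: [0.555, 0.2391, 0.1574]
tool_rot: [-0.039, 1.57, 0.043]
contact_force: [0.1, 0.6, 1.0]
opening: 0.0855
```

```bash
python3 -c "
from meas import *; meas('placed',('top','side'))
a=cv2.imread('pics/placed_top.png')[190:300,300:520]; b=cv2.imread('pics/placed_side.png')[170:280,270:490]
cv2.imwrite('pics/placed2.png',cv2.resize(np.vstack([a,b]),None,fx=2.7,fy=2.7,interpolation=cv2.INTER_CUBIC))
from plan import plan
plan([])"
```

```text
placed top caps 38 ztop 482.3 x -259.6 -255.4 ymean -53.8 ymid -52.0 yaw rel lane -85.49
  rails lo [np.float64(-16.1), np.float64(-16.8), np.float64(-15.2), np.float64(-15.8), np.float64(-15.2)] hi [np.float64(18.2), np.float64(18.5), np.float64(19.2), np.float64(19.8), np.float64(19.6)]
placed side caps 104 ztop 105.5 x -150.3 -76.6 ymean -3.7 ymid -2.4 yaw rel lane -0.79
  rails lo [np.float64(-20.9), np.float64(-20.5), np.float64(-19.6), np.float64(-20.2), np.float64(-19.5)] hi [np.float64(16.1), np.float64(17.3), np.float64(15.7), np.float64(15.7), np.float64(16.1)]
t 10.4667 pos [0.5555 0.2351 0.157 ] tilt [ 0. -0. -1.] F [-0.5  0.4 -0.6] open 0.0854 q [ 0.28  0.07  1.75 -0.    1.33  0.23]
yaw 92.85
```

View pics/placed2.png

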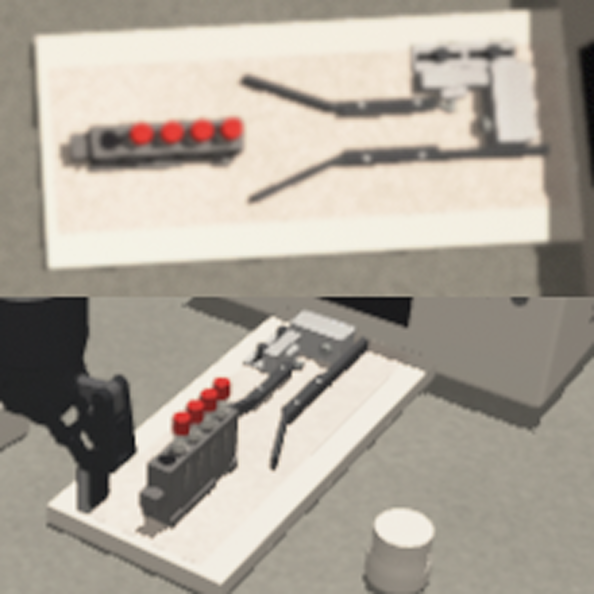

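```bash
sed -i 's/&(L\[...,0\]>-260)/\&(L[...,0]>-180)\&(L[...,2]<115)/' meas.py
python3 - <<'E'
import numpy as np,cv2
for n in("top","side"):
    D=np.load(f"/tmp/placed_{n}.npz");L=D["L"];px=D["px"].astype(int)
    red=(px[...,0]>110)&(px[...,1]<60)&(px[...,2]<60)&(abs(L[...,1])<40)&(L[...,0]<-50)&(L[...,0]>-180)&(L[...,2]<115)&(L[...,2]>98)
    q=L[red]; r=cv2.fitLine(q[:,:2].astype(np.float32),cv2.DIST_HUBER,0,.01,.01).ravel()
    print(n,len(q),"x",q[:,0].min(),q[:,0].max(),"y",q[:,1].mean(),"yaw",np.degrees(np.arctan(r[1]/r[0])))
    b=(L[...,2]>68)&(L[...,2]<80)&(abs(L[...,1])<40)&(L[...,0]<-50)&(L[...,0]>-190)&~red&(px.max(-1)<130)
    r=cv2.minAreaRect(L[b][:,:2].astype(np.float32)); print(" block",b.sum(),np.round(r[0],1),np.round(r[1],1),r[2])
    b=(L[...,2]>44)&(L[...,2]<58)&(abs(L[...,1])<15)&(L[...,0]<-150)&(L[...,0]>-215); print(" tab x",np.percentile(L[b][:,0],[1,3,10,50]).round(1) if b.any() else 0)
E
```

```text
top 48 x -148.1888849770023 -82.63419423467947 y -1.7649326081833567 yaw -1.5128851
 block 264 [-122.6   -0.7] [99.8 18.1] 0.11316138505935669
 tab x [-186.5 -186.4 -185.8 -179.6]
side 109 x -150.34479808385763 -76.55823600649872 y -3.813890950081764 yaw -0.58056206
 block 207 [-122.6   -2.3] [ 22.3 106.1] 89.84202575683594
 tab x [-189.5 -189.4 -188.  -178.9]
```

```bash
python3 -c "
from plan import plan
plan([(.5588,.1249,.157,92.75,6),(.5588,.1249,.055,92.75,6)])"
```

```text
t 10.4667 pos [0.5555 0.2351 0.157 ] tilt [ 0. -0. -1.] F [-0.5  0.4 -0.6] open 0.0854 q [ 0.28  0.07  1.75 -0.    1.33  0.23]
yaw 92.85
[0,-0.0735,-0.0014,0.0002],[0,-0.0735,-0.0014,0.0002],[0,-0.0735,-0.0014,0.0002],[0,-0.0735,-0.0014,0.0002],[0.0001,-0.0735,-0.0014,0.0002],[0,-0.0735,-0.0013,0.0002],  -> [0.5588 0.1249 0.157 ] 92.75
[0.068,0,-0,-0],[0.068,0,-0,-0],[0.068,0,-0,-0],[0.068,0,-0,-0],[0.068,0,-0,-0],[0.068,0,-0,-0],  -> [0.5588 0.1249 0.055 ] 92.75
```

Emit:
move_arm(
  increments=[
    [[0,-0.05,-0.0014,0.0002],[0,-0.09,-0.0014,0.0002],[0,-0.09,-0.0014,0.0002],[0,-0.09,-0.0014,0.0002],[0,-0.08,-0.0014,0.0002],[0,-0.041,-0.0013,0.0002],[0,0,0,0],[0.05,0,0,0],[0.08,0,0,0],[0.08,0,0,0],[0.08,0,0,0],[0.08,0,0,0],[0.038,0,0,0],[0,0,0,0],[0,0,0,0]],
  ],
  gripper=1,
)

```text
t: 11.72
tool_pos: [0.5583, 0.1243, 0.0539]
tool_rot: [-0.036, 1.572, 0.036]
contact_force: [0.2, 0.3, 0.3]
opening: 0.0003
```

```bash
python3 -c "
from plan import plan
plan([(.559,.1249,.055,92.75,2)])"
```

```text
t 11.7167 pos [0.5583 0.1243 0.0539] tilt [-0.001  0.    -1.   ] F [0.2 0.3 0.3] open 0.0003 q [0.09 0.13 1.88 0.   1.14 0.04]
yaw 92.63
[-0.0021,0.0012,0.0015,-0.0006],[-0.0022,0.0011,0.0016,-0.0007],  -> [0.559  0.1249 0.055 ] 92.75
```

Emit:
move_arm(
  increments=[
    [[-0.002,-0.012,0.0015,-0.0006],[-0.002,-0.012,0.0015,-0.0007],[0,-0.01,0,0],[0,-0.01,0,0],[0,-0.01,0,0],[0,-0.01,0,0],[0,-0.012,0,0],[0,-0.014,0,0],[0,-0.014,0,0],[0,-0.014,0,0],[0,-0.014,0,0],[0,-0.014,0,0],[0,-0.014,0,0],[0,-0.014,0,0],[0,-0.014,0,0],[0,-0.014,0,0],[0,-0.014,0,0],[0,-0.014,0,0],[0,-0.014,0,0],[0,0,0,0]],
  ],
)

```text
t: 13.38
tool_pos: [0.5624, 0.0623, 0.0555]
tool_rot: [-0.037, 1.571, 0.037]
contact_force: [-0.7, 0.0, 0.4]
opening: 0.0001
```

```bash
python3 -c "
from meas import *; meas('push1',('side','top'))
b=cv2.imread('pics/push1_side.png')[150:290,270:470]
cv2.imwrite('pics/p1.png',cv2.resize(b,None,fx=3,fy=3,interpolation=cv2.INTER_CUBIC))
from plan import plan
plan([])
o=ctrl.get_obs()['tool_pos'][:2]-np.array([.570,-.0868]); print('tcp loader',o@[.048,-.9988],o@[.9988,.048])"
```

```text
rails lo [np.float64(-15.9), np.float64(-16.0), np.float64(-14.8), np.float64(-15.7), np.float64(-15.1)] hi [np.float64(19.6), np.float64(18.7), np.float64(20.1), np.float64(18.7), np.float64(19.5)]
push1 side caps 53 ztop 105.9 x -77.6 -27.1 ymean -4.5 ymid -3.7 yaw rel lane 3.27
  rails lo [np.float64(-18.2), np.float64(-20.9), np.float64(-19.6), np.float64(-18.6), np.float64(-16.6)] hi [None, None, np.float64(14.9), np.float64(15.4), np.float64(17.5)]
t 13.4833 pos [0.5624 0.0627 0.0555] tilt [-0. -0. -1.] F [-1.  -0.1  0.3] open -0.0 q [-0.02  0.11  1.89 -0.    1.14 -0.07]
yaw 92.7
tcp loader -0.14973162634204037 -0.00046220298838821615
```

View pics/p1.png

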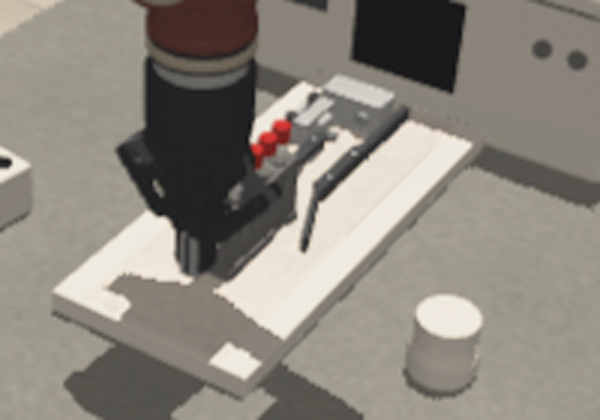

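Emit:
move_arm(
  increments=[
    [[0,-0.008,0,0],[0,-0.008,0,0],[0,-0.008,0,0],[0,-0.008,0,0],[0,-0.008,0,0],[0,-0.008,0,0],[0,-0.008,0,0],[0,-0.008,0,0],[0,0,0,0]],
  ],
)

```text
t: 14.23
tool_pos: [0.5631, 0.0466, 0.0555]
tool_rot: [-0.037, 1.57, 0.037]
contact_force: [0.4, -0.3, -0.1]
opening: -0.0001
```

Emit:
move_arm(
  increments=[
    [[0,-0.008,0,0],[0,-0.008,0,0],[0,-0.008,0,0],[0,-0.008,0,0],[0,-0.008,0,0],[0,-0.008,0,0],[0,-0.008,0,0],[0,0,0,0]],
  ],
)

```text
t: 14.9
tool_pos: [0.5638, 0.0326, 0.0556]
tool_rot: [-0.037, 1.57, 0.037]
contact_force: [0.5, -0.1, -0.2]
opening: 0.0001
```

Emit:
move_arm(
  increments=[
    [[0,-0.008,0,0],[0,-0.008,0,0],[0,-0.008,0,0],[0,-0.008,0,0],[0,-0.008,0,0],[0,-0.008,0,0],[0,-0.008,0,0],[0,-0.008,0,0],[0,-0.008,0,0],[0,-0.008,0,0]],
  ],
)

```text
t: 15.73
tool_pos: [0.5647, 0.0128, 0.0556]
tool_rot: [-0.037, 1.57, 0.037]
contact_force: [0.2, 0.5, 0.8]
opening: -0.0002
```

```bash
python3 -c "
from meas import *; meas('push2',('side','top'))
b=cv2.imread('pics/push2_side.png')[130:270,290:490]
cv2.imwrite('pics/p2.png',cv2.resize(b,None,fx=3,fy=3,interpolation=cv2.INTER_CUBIC))
o=ctrl.get_obs();print(o['contact_force']);o=o['tool_pos'][:2]-np.array([.570,-.0868]); print('tcp loader',o@[.048,-.9988],o@[.9988,.048])"
```

```text
rails lo [None, None, None, np.float64(-15.8), np.float64(-15.1)] hi [None, None, None, np.float64(20.0), np.float64(19.5)]
push2 side caps 48 ztop 106.0 x -23.8 21.5 ymean -2.3 ymid -1.7 yaw rel lane 3.79
  rails lo [np.float64(-17.0), np.float64(-11.0), np.float64(-18.8), np.float64(-17.9), np.float64(-19.5)] hi [None, None, None, None, None]
[-0.18620797 -0.23786446 -0.3627921 ]
tcp loader -0.09956975849034835 -0.00047316236035831985
```

View pics/p2.png

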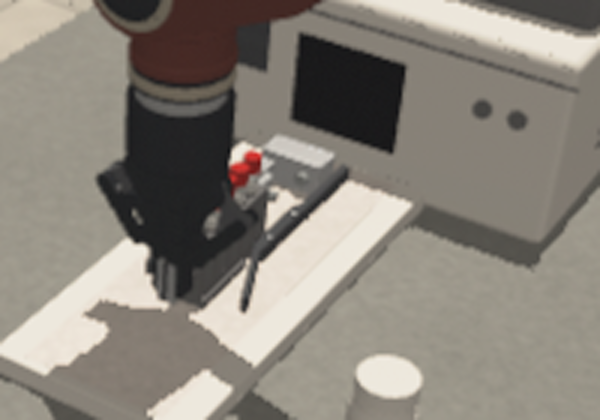

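Emit:
move_arm(
  increments=[
    [[0,-0.008,0,0],[0,-0.008,0,0],[0,-0.008,0,0],[0,-0.008,0,0],[0,-0.008,0,0],[0,-0.008,0,0],[0,-0.008,0,0],[0,-0.008,0,0],[0,-0.008,0,0],[0,-0.008,0,0]],
  ],
)

```text
t: 16.67
tool_pos: [0.5657, -0.0072, 0.0555]
tool_rot: [-0.037, 1.571, 0.037]
contact_force: [0.0, 0.4, 0.1]
opening: -0.0001
```

Emit:
move_arm(
  increments=[
    [[0,-0.008,0,0],[0,-0.008,0,0],[0,-0.008,0,0],[0,-0.008,0,0],[0,-0.008,0,0],[0,-0.008,0,0],[0,-0.008,0,0],[0,-0.008,0,0]],
  ],
)

```text
t: 17.33
tool_pos: [0.5666, -0.0231, 0.0556]
tool_rot: [-0.037, 1.57, 0.037]
contact_force: [0.2, 1.1, -0.5]
opening: -0.0002
```

Emit:
move_arm(
  increments=[
    [[0,-0.006,0,0],[0,-0.006,0,0],[0,-0.006,0,0],[0,-0.006,0,0],[0,-0.006,0,0],[0,-0.006,0,0]],
  ],
)

```text
t: 17.83
tool_pos: [0.5669, -0.0321, 0.0556]
tool_rot: [-0.037, 1.57, 0.037]
contact_force: [0.9, -0.4, -0.3]
opening: -0.0001
```

Emit:
move_arm(
  increments=[
    [[0,-0.004,0,0],[0,-0.004,0,0],[0,-0.004,0,0],[0,-0.004,0,0],[0,-0.004,0,0],[0,-0.004,0,0],[0,-0.004,0,0],[0,-0.004,0,0]],
  ],
)

```text
t: 18.5
tool_pos: [0.5672, -0.04, 0.0555]
tool_rot: [-0.037, 1.571, 0.037]
contact_force: [1.1, 1.1, -0.3]
opening: -0.0001
```

Emit:
move_arm(
  increments=[
    [[0,-0.004,0,0],[0,-0.004,0,0],[0,-0.004,0,0],[0,-0.004,0,0],[0,-0.004,0,0],[0,-0.004,0,0]],
  ],
)

```text
t: 19.0
tool_pos: [0.5676, -0.0459, 0.0556]
tool_rot: [-0.037, 1.57, 0.037]
contact_force: [0.2, 2.0, -0.3]
opening: -0.0002
```

Emit:
move_arm(
  increments=[
    [[0,-0.004,0,0],[0,-0.004,0,0],[0,-0.004,0,0],[0,-0.004,0,0],[0,-0.004,0,0],[0,-0.004,0,0]],
  ],
)

```text
t: 19.5
tool_pos: [0.5679, -0.0518, 0.0556]
tool_rot: [-0.037, 1.57, 0.037]
contact_force: [1.9, 3.5, 1.5]
opening: -0.0
```

Emit:
move_arm(
  increments=[
    [[0,-0.004,0,0],[0,-0.004,0,0],[0,-0.004,0,0],[0,-0.004,0,0],[0,-0.004,0,0]],
  ],
)

```text
t: 19.92
tool_pos: [0.5682, -0.0571, 0.0557]
tool_rot: [-0.037, 1.57, 0.037]
contact_force: [1.8, 3.3, 1.0]
opening: 0.0003
```

Emit:
move_arm(
  increments=[
    [[0,-0.003,0,0],[0,-0.003,0,0],[0,-0.003,0,0],[0,-0.003,0,0]],
  ],
)

```text
t: 20.25
tool_pos: [0.5683, -0.06, 0.0556]
tool_rot: [-0.037, 1.57, 0.037]
contact_force: [2.2, 3.4, 1.6]
opening: -0.0001
```

Emit:
move_arm(
  increments=[
    [[0,-0.003,0,0],[0,-0.003,0,0],[0,-0.003,0,0]],
  ],
)

```text
t: 20.5
tool_pos: [0.5683, -0.0622, 0.0556]
tool_rot: [-0.037, 1.57, 0.037]
contact_force: [2.2, 2.9, -0.2]
opening: 0.0003
```

Emit:
move_arm(
  increments=[
    [[0,-0.002,0,0],[0,-0.002,0,0],[0,-0.002,0,0],[0,-0.002,0,0]],
  ],
)

```text
t: 20.83
tool_pos: [0.5684, -0.0642, 0.0556]
tool_rot: [-0.037, 1.57, 0.037]
contact_force: [1.6, 3.1, 1.5]
opening: -0.0001
```

Emit:
move_arm(
  increments=[
    [[0,-0.002,0,0],[0,-0.002,0,0],[0,-0.002,0,0],[0,-0.002,0,0]],
  ],
)

```text
t: 21.17
tool_pos: [0.5685, -0.0654, 0.0556]
tool_rot: [-0.036, 1.57, 0.038]
contact_force: [2.5, 6.9, 1.8]
opening: 0.0
```

Emit:
move_arm(
  increments=[
    [[0,-0.002,0,0],[0,-0.002,0,0],[0,-0.002,0,0]],
  ],
)

```text
t: 21.42
tool_pos: [0.5685, -0.0664, 0.0556]
tool_rot: [-0.035, 1.571, 0.039]
contact_force: [2.4, 8.5, 2.7]
opening: -0.0
```

Emit:
move_arm(
  increments=[
    [[0,-0.001,0,0],[0,-0.001,0,0]],
  ],
)

```text
t: 21.58
tool_pos: [0.5686, -0.0666, 0.0556]
tool_rot: [-0.035, 1.571, 0.04]
contact_force: [2.4, 9.5, 3.0]
opening: 0.0002
```

Emit:
move_arm(
  increments=[
    [[0,-0.001,0,0],[0,-0.001,0,0]],
  ],
)

```text
t: 21.75
tool_pos: [0.5686, -0.067, 0.0556]
tool_rot: [-0.034, 1.571, 0.04]
contact_force: [0.9, 10.0, 2.5]
opening: 0.0003
```

Emit:
move_arm(
  increments=[
    [[0,-0.001,0,0],[0,-0.001,0,0]],
  ],
)

```text
t: 21.92
tool_pos: [0.5685, -0.0676, 0.0556]
tool_rot: [-0.034, 1.571, 0.04]
contact_force: [1.0, 8.6, 4.0]
opening: -0.0001
```

Emit:
move_arm(
  increments=[
    [[0,0.002,0,0],[0,0.002,0,0]],
  ],
)

```text
t: 22.08
tool_pos: [0.5686, -0.0674, 0.0556]
tool_rot: [-0.037, 1.571, 0.038]
contact_force: [1.2, 4.7, 2.2]
opening: 0.0002
```

Emit:
move_arm(
  increments=[
    [[0,0.002,0,0],[0,0.002,0,0]],
  ],
)

```text
t: 22.25
tool_pos: [0.5684, -0.0673, 0.0555]
tool_rot: [-0.038, 1.571, 0.037]
contact_force: [1.1, 1.2, 0.9]
opening: -0.0003
```

Emit:
move_arm(
  increments=[
    [[0,0.002,0,0],[0,0.004,0,0],[0,0.01,0,0],[0,0.02,0,0],[0,0.03,0,0],[0,0.04,0,0],[0,0.06,0,0],[0,0.08,0,0],[0,0.08,0,0],[-0.08,0.08,0,0],[-0.12,0.08,0,0],[-0.12,0.08,0,0],[-0.1,0.1,0,0],[0,0.1,0,0],[0,0.1,0,0],[0,0,0,0]],
  ],
)

```text
t: 23.58
tool_pos: [0.5578, 0.1534, 0.1615]
tool_rot: [-0.039, 1.569, 0.042]
contact_force: [0.1, -0.2, -0.1]
opening: 0.0001
```

```bash
python3 - <<'E'
from meas import *
meas('end',('side','top'))
a=cv2.imread('pics/end_top.png')[190:300,360:540]; b=cv2.imread('pics/end_side.png')[150:260,310:490]
cv2.imwrite('pics/end2.png',cv2.resize(np.vstack([a,b]),None,fx=2.7,fy=2.7,interpolation=cv2.INTER_CUBIC))
for n in("top","side"):
    D=np.load(f"/tmp/end_{n}.npz");L=D["L"];px=D["px"].astype(int)
    b=(L[...,2]>44)&(L[...,2]<58)&(abs(L[...,1])<15)&(L[...,0]<20)&(L[...,0]>-60); print(n," tab x",np.percentile(L[b][:,0],[1,3,10,50]).round(1) if b.any() else 0)
    b=(L[...,2]>68)&(L[...,2]<80)&(abs(L[...,1])<25)&(L[...,0]>-40)&(L[...,0]<125)&(px.max(-1)<130)
    r=cv2.minAreaRect(L[b][:,:2].astype(np.float32)); print(" block",b.sum(),np.round(r[0],1),np.round(r[1],1),r[2])
o=ctrl.get_obs();print(o['tool_pos'],o['contact_force'],o['t'])
E
```

```text
end top caps 71 ztop 107.0 x 28.9 97.0 ymean 1.3 ymid 2.0 yaw rel lane -0.88
  rails lo [np.float64(-11.4), np.float64(-9.8), np.float64(-12.1), np.float64(-12.7), np.float64(-11.4)] hi [np.float64(21.9), None, None, None, None]
end side caps 88 ztop 105.7 x 27.1 100.8 ymean -1.5 ymid -1.0 yaw rel lane -0.81
  rails lo [np.float64(-15.0), np.float64(-9.2), np.float64(-14.4), np.float64(-12.1), np.float64(-12.2)] hi [np.float64(23.0), None, None, None, None]
top  tab x [-9.3 -9.2 -8.7 -2.3]
 block 251 [54.1  3.3] [22.5 99.6] 88.57157897949219
side  tab x [-13.8 -11.8 -10.6  -1.9]
 block 181 [52.1 -0.7] [ 22.9 104.1] 86.64177703857422
[0.55764862 0.15033612 0.16037217] [ 0.20497001 -0.21478514 -0.25656508] 23.6833
```

View pics/end2.png

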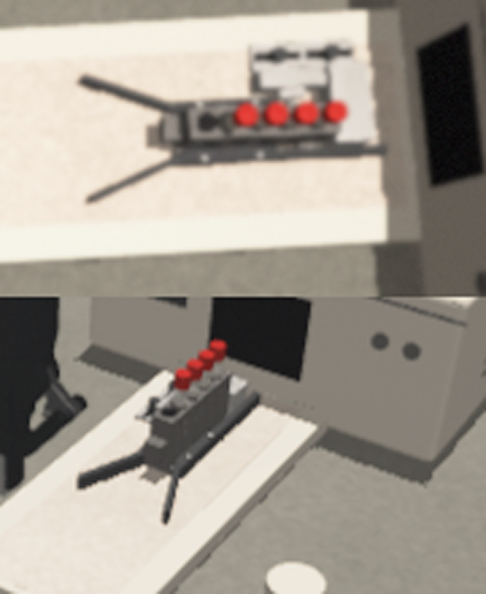

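```bash
python3 -c "
from plan import plan
plan([(.5637,.03,.1604,92.75,4),(.5637,.03,.0556,92.75,4),(.5676,-.056,.0556,92.75,8)])"
```

```text
t 23.6833 pos [0.5576 0.1503 0.1604] tilt [-0. -0. -1.] F [ 0.2 -0.2 -0.3] open 0.0002 q [ 0.13  0.01  1.8  -0.    1.33  0.08]
yaw 92.86
[-0,-0.1205,0,0.0003],[-0,-0.1205,0.0001,0.0003],[-0.0001,-0.1205,0.0002,0.0003],[-0,-0.1205,0.0002,0.0003],  -> [0.5637 0.03   0.1604] 92.75
[0.1048,0,0,0],[0.1048,0,0,0],[0.1048,0,0,0],[0.1048,0,0,0],  -> [0.5637 0.03   0.0556] 92.75
[-0,-0.043,-0.0001,0],[-0,-0.043,-0.0001,0],[-0,-0.0431,-0.0001,0],[-0,-0.043,-0.0001,0],[-0,-0.0431,-0.0001,0],[-0,-0.043,-0.0001,0],[-0,-0.0431,-0.0002,0],[-0,-0.043,-0.0001,0],  -> [ 0.5676 -0.056   0.0556] 92.75
```

Emit:
move_arm(
  increments=[
    [[0,-0.08,0,0.0003],[0,-0.12,0,0.0003],[0,-0.12,0,0.0003],[0,-0.12,0,0.0003],[0,-0.04,0,0],[0.06,0,0,0],[0.1,0,0,0],[0.12,0,0,0],[0.1,0,0,0],[0.04,0,0,0],[0,-0.06,0,0],[0,-0.07,0,0],[0,-0.06,0,0],[0,-0.05,0,0],[0,-0.04,0,0],[0,-0.03,0,0],[0,-0.02,0,0],[0,-0.01,0,0],[0,0,0,0],[0,0,0,0]],
  ],
)

```text
t: 25.35
tool_pos: [0.5677, -0.0554, 0.0556]
tool_rot: [-0.036, 1.571, 0.036]
contact_force: [0.0, -0.1, 0.0]
opening: -0.0002
```

Emit:
move_arm(
  increments=[
    [[0,-0.008,0,0],[0,-0.008,0,0],[0,-0.008,0,0],[0,-0.008,0,0],[0,-0.004,0,0],[0,0,0,0]],
  ],
)

```text
t: 25.85
tool_pos: [0.5682, -0.0649, 0.0556]
tool_rot: [-0.036, 1.57, 0.036]
contact_force: [-0.2, -1.0, -0.1]
opening: 0.0001
```

Emit:
move_arm(
  increments=[
    [[0,-0.003,0,0],[0,-0.003,0,0],[0,0,0,0]],
  ],
)

```text
t: 26.1
tool_pos: [0.5682, -0.0663, 0.0556]
tool_rot: [-0.036, 1.57, 0.036]
contact_force: [0.1, -0.1, -0.2]
opening: 0.0
```

Emit:
move_arm(
  increments=[
    [[0,-0.002,0,0],[0,-0.001,0,0],[0,-0.001,0,0],[0,0,0,0]],
  ],
)

```text
t: 26.43
tool_pos: [0.5682, -0.0668, 0.0555]
tool_rot: [-0.035, 1.571, 0.036]
contact_force: [-1.0, 1.9, -0.3]
opening: 0.0
```

Emit:
move_arm(
  increments=[
    [[0,-0.001,0,0],[0,-0.001,0,0],[0,0,0,0]],
  ],
)

```text
t: 26.68
tool_pos: [0.5682, -0.067, 0.0555]
tool_rot: [-0.035, 1.571, 0.037]
contact_force: [-0.3, 4.6, 0.3]
opening: -0.0004
```

Emit:
move_arm(
  increments=[
    [[0,0.002,0,0],[0,0.004,0,0],[0,0.01,0,0],[0,0.02,0,0],[0,0.03,0,0],[0,0.04,0,0],[0,0.06,0,0],[0,0.08,0,0],[0,0.08,0,0],[-0.08,0.08,0,0],[-0.12,0.08,0,0],[-0.12,0.08,0,0],[-0.1,0.1,0,0],[0,0.1,0,0],[0,0.05,0,0],[0,0,0,0],[0,0,0,0],[0,0,0,0]],
  ],
)

```text
t: 28.18
tool_pos: [0.558, 0.1355, 0.1588]
tool_rot: [-0.036, 1.573, 0.035]
contact_force: [-0.0, -1.3, 0.0]
opening: 0.0
```

```bash
python3 - <<'E'
from meas import *
meas('fin')
o=ctrl.get_obs();print(o['tool_pos'],o['contact_force'],o['t'])
print(ctrl.finish_job())
E
```

```text
fin top caps 56 ztop 107.4 x 29.3 93.4 ymean 1.1 ymid 1.5 yaw rel lane -1.55
  rails lo [np.float64(-11.3), np.float64(-9.6), np.float64(-11.4), np.float64(-11.0), np.float64(-11.5)] hi [np.float64(22.0), None, None, None, None]
fin side caps 85 ztop 105.9 x 27.2 102.4 ymean -1.6 ymid -1.0 yaw rel lane -1.13
  rails lo [np.float64(-16.3), np.float64(-9.0), np.float64(-16.8), np.float64(-9.7), np.float64(-14.1)] hi [None, None, None, None, None]
[0.5584205  0.13506489 0.15919867] [-0.07417487  0.53726484 -0.39288894] 28.2833
the job is handed in; nothing more can be done
None
```

The smallest rack is in the lane and appears latched. I handed the job in at about 28.3 s with the gripper clear of everything. I gripped the rack across its block, set it upright on the apron with its nose to the machine, and pushed it in by its tail tab with the fingers closed.

**The push:**
- The guides gave about 0–1 N and the catch ramp about 3 N.
- Force rose to a highest reading of about 10 N, then fell to 8.6 N while the rack still moved forward. I took that drop as the snap and backed off at once. I read the force only at the end of each move, so a brief higher peak could have been missed.

**Checks that it is latched:**
- On backing off, the force dropped to about 1 N within 0.3 mm, so the spring did not follow the fingers.
- I then touched the tab again at up to 4.6 N. The rack was still about 2–2.5 mm past where the plunger first made contact, so something is holding it there.
- The final camera measurements show it upright (cap tops at 106–107 mm), in line with the lane to within the measuring error, and unmoved to within a few mm.

**Limits of the checks:**
- The two cameras disagree by about 4 mm sideways; I used the mean.
- I never saw the catch itself in the notch; the latching is inferred from force and position.
- I moved nothing else on the bench, but I did not measure the other things again at the end.

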